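# Seat the lens cell on the projector head and hold it home

## Task

Pick up the knurled lens cell, lower it upright over the upright lens spigot of the projector head, and turn it until the hidden keyways in its bore drop over the spigot's pins. Then push it down against the spring until it sits fully home on the shoulder, and finish while still holding it pushed home; leave the other things on the bench where they are.

Things in the scene. Friction and masses are not known exactly. Their poses are not given: they have to be found in the camera images.
- cell: Lens cell: upright round aluminium collar, knurled outside, 50 mm across, 42 mm tall, about 0.16 kg, closed on top by its lens (3 mm below the rim). Origin: centre of its underside, z up along its axis; stands on the bench at the start. Bore open from below, 31 mm wide, 36 mm deep
- cell_top (a point): Centre of the cell's rim plane, 42 mm above its underside. Three straight keyways run the full depth of the bore inside, 120 degrees apart. They are seen only from below and how they lie to the cell's x and y axes is not known: find them by turning. They pass the pins within about 0.09 rad either way
- head: Projector head: dark steel box 190 x 140 x 85 mm (its x, y, z) fixed on its back on the bench, small black knobs on its +y and +x sides. Origin: centre of its underside. A steel spigot stands upright on its top, axis 20 mm to -x of the centre; nothing else on top rises over 8 mm
- seat (a point): On the spigot's axis at the top face of the shoulder ring round its foot (ring 62 mm across, 42 mm inside), 93 mm above the bench; axes as the head's. The cell is home when its underside lies on this face. The spigot is 28 mm in diameter, its top 31 mm above this point, the last 6 mm tapered to 21 mm
- pins (a point): On the spigot's axis at the level of the tops of its three radial pins, 17 mm above the seat. Round pins 5.5 mm thick, reaching 20 mm from the axis, 120 degrees apart, one to the head's +x. A cell whose keyways are not over the pins rests on them, its underside at this level; within 120 degrees of turning it can go down
- spring_ring (a joint): Brass spring ring round the spigot below the pins, 41 mm across. 0 m when up (its top 10 mm above the seat), 0.010 m when the cell has pushed it down level with the seat. It pushes up with 3.5 N when up, 8.5 N when down: a cell that is let go rises again by about a centimetre
- screwdriver: Bystander: screwdriver 170 mm long lying on the bench, origin on the bench near its middle
- spacer: Bystander: brass ring 38 mm wide, 12 mm tall, origin at the centre of its underside
- film_can: Bystander: flat round aluminium film can 130 mm wide, 28 mm tall, origin at the centre of its underside
- oiler: Bystander: white plastic bottle 44 mm wide, 110 mm tall, origin at the centre of its underside
- spool: Bystander: black film spool 90 mm wide, 34 mm tall, origin at the centre of its underside
- wrench: Bystander: wrench 160 mm long lying on the bench, origin on the bench near its middle
- lens_cap: Bystander: black plastic cap 60 mm wide, 14 mm tall, open side up, origin at the centre of its underside
Not all that is in view belongs to the job. Leave any brown or turquoise look-alike of the cell alone.

How it is judged:
On the way:
1. the cell is over the spigot, upright, its underside between the spigot's top and the pins' undersides (horizontal distance between cell and seat below 0.008 m and z of cell in the frame of seat between 0.012 and 0.031 m and angle between cell's own z axis and vertical below 0.2 rad), for 0.1 s.
At the end, for the whole second after the job is handed in: The cell sits home on the shoulder: underside within 2.5 mm of it, axis within 4 mm of the spigot's, upright within 0.08 rad, the spring ring pressed at least 7.5 mm, still (under 20 mm/s), and the gripper's fingers are on it with more than 2 N (z of cell in the frame of seat below 0.0025 m and horizontal distance between cell and seat below 0.004 m and angle between cell's own z axis and vertical below 0.08 rad and value of joint spring_ring above 0.0075 m and contact force between the fingers and cell above 2 N and linear speed of cell below 0.02 m/s); the arm keeps its last pose, push and grip.
It fails at once if a bystander is moved by more than 30 mm (distance of any of screwdriver, spacer, film_can, oiler, spool, wrench, lens_cap from where it was at the start of the episode above 0.03 m).
It also fails if it takes over 72 s, if anything falls off the work surface, if the arm or the gripper's body presses on something with over 40 N, if the wrist force passes 120 N, or if a joint passes its speed limit or range.

## Robot

A 6-joint arm with a two-finger parallel gripper is mounted at the origin on the work surface. World frame = base frame: x ahead of the robot, y to its left, z up, the work surface at z = 0. Lengths are in m, angles in rad, forces in N, time in s.
With the tool pointing down it reaches from about 0.25 to 0.725 m from the base axis. Payload 9.7 kg.
Tool frame: the origin (TCP) lies at the very end of the fingers, on their centre line; the grasp point (between the pads) lies tcp_to_grasp behind it (tcp_to_grasp is the distance from the TCP to the grasp point, in m); z points along the fingers, y is the direction in which the jaws open and shut (so a half turn about z gives the same grasp; the last joint's range is limited). The gripper opens to 85 mm and grips with 20 to 120 N. Pads are 22 mm wide; open, the fingers measure 114 mm over their backs; the gripper's body (76 mm by 85 mm) begins 54 mm behind the grasp point. The pads swing forward as they close: fully open they stand 13 mm farther back than shut.
Start: joints at [-1.233, 0.087, 0.176, 1.66, 0, 1.571], TCP at [0.182, -0.519, 0.231] pointing down, gripper open.
Joint ranges: [-3.13, 3.13], [-0.85, 1.81], [-1.15, 1.24], [-2.2, 2.28], [-1.44, 1.52], [-3.14, 3.14]. Speed limits (rad/s): [2.22, 2.22, 2.57, 3.14, 3.14, 3.14].

## Interface

Orientations are given as a unit quaternion [w, x, y, z].
In Python, from rig import * gives the robot as it stands.
- The arm moves only by the tool send_rows, never from a script. Its argument "motion" is a list of rows, each an object with "slide": the shift along the tool's x, y, z in m, a list of three; "angular": the turn, a rotation vector about the tool's x, y, z in rad, a list of three; "grip": the closure in counts, from 0 (fully open) to 255 (shut). In form: [{"slide": [x, y, z], "angular": [wx, wy, wz], "grip": grip}, ...]. A call has 1 to 12 rows; each row is the pose to reach, as a shift and turn from the pose measured when the call began, along the tool's axes at that moment; what a row does not reach only later rows make up. A row lasts 1/12 s, in which the tool goes at most 41.7 mm and 7.16 degrees, less where a joint would pass 70% of its speed; a pose out of reach is approached as far as the arm can. A call with a gripper value outside its range is refused whole. The fingers move at their own pace and stop on an object; the grip force is fixed at half the most. Time passes only in rows, so rows that repeat a pose let the fingers close. It gives the time, the measured TCP pose, the force and the opening at its end, in the units of the state.
- sense(): the state, without advancing time (a new reading comes with each control period).
- capture(name): name is "scene" or "top" or "wrist"; returns a dict with "color" (480x640x3 uint8, blue, green, red), "range_z" (480x640 float32, m along the optical axis (not along the pixel's ray), 0 where there is no reading), "K" (3x3 intrinsics, pixels), "origin" and "rotation" of the camera in the world; the wrist camera has in their place "hand_eye" (4x4, takes a point from camera to tool coordinates, whose origin is the TCP and whose axes are the flange's). Camera axes: x right, y up, looking along -z (the intrinsics and any distortion apply to the point x, -y, -z); pixel columns grow to the right and rows downward; lengths in m; the calibration is good to about 2 mm. A picture is of the moment at which its call begins: read the wrist's pose just before it.
- sign_off(): hands the job in, once; it reports no verdict.
The state is a dict: "t": time; "joint_pos": joint angles; "joint_velocities": joint speeds; "joint_efforts": joint torques, N m; "tool_pos": TCP position; "tool_rot": TCP orientation; "contact_force": force on the tool from outside, world axes, zero at the start; "moment": the same for the moment, N m; "grip_width": finger opening in m.
Only numpy, scipy, OpenCV 4.12 (cv2) and the standard library are available. Lean on these libraries where they do the work, as an engineer would, in place of code of your own. Each camera call takes 0.05 s, during which the arm holds its last target. There are 200 camera calls.

## Working session

There is one attempt and no reset: what is moved stays moved. The work goes in short steps, Python scripts to look and compute and a tool call to move; the robot and the scene stay as the last step left them, time stands still between calls to the robot, and variables do not carry over. Pictures are saved under pics/ and viewed, about 8 in all and at most 12, crops included, and the job is handed in when it is done.

Besides the shell and the picture viewer there is one more tool, called after ">>>" as name(argument=value, ...) on one line, values as JSON. send_rows: Moves the arm, as the interface text tells. Its arguments: {"type":"object","properties":{"motion":{"type":"array","items":{"type":"object","properties":{"slide":{"type":"array","items":{"type":"number"}},"angular":{"type":"array","items":{"type":"number"}},"grip":{"type":"number"}}}}},"required":["motion"]}

```bash
mkdir -p pics
cat > h.py <<'E'
from rig import *
import numpy as np, cv2
from scipy.spatial.transform import Rotation as R
def rot(q): return R.from_quat([q[1],q[2],q[3],q[0]]).as_matrix()
def cloud(c,s=None):
    K=c["K"];z=c["range_z"];v,u=np.mgrid[:480,:640]
    p=np.stack([(u-K[0,2])/K[0,0]*z,-(v-K[1,2])/K[1,1]*z,-z],-1)
    if "hand_eye" in c:
        H=np.array(c["hand_eye"]);p=p@H[:3,:3].T+H[:3,3]
        p=p@rot(s["tool_rot"]).T+np.array(s["tool_pos"])
    else: p=p@np.array(c["rotation"]).T+np.array(c["origin"])
    p[z==0]=np.nan
    return p
E
python3 - <<'E'
from h import *
s=sense();print(s)
for n in("top","scene"):
    c=capture(n);cv2.imwrite(f"pics/{n}0.png",c["color"]);np.savez(f"{n}0.npz",**{k:v for k,v in c.items()});print(n,[k for k in c],c["K"],c["origin"])
E
```

```text
{'t': 0.0, 'joint_pos': array([-1.23302675e+00,  8.74535899e-02,  1.75138022e-01,  1.65978728e+00,
       -2.23785957e-05,  1.57082607e+00]), 'joint_velocities': array([ 0.00097074,  0.00047398,  0.00089328,  0.00128019, -0.00055263,
       -0.00113312]), 'joint_efforts': array([ 3.49421942e-03, -5.20383310e+01,  4.64807582e+01,  1.62726478e-02,
        1.02098381e-04,  8.63288449e-06]), 'tool_pos': array([ 0.18218104, -0.51871465,  0.23058862]), 'tool_rot': array([-6.42084445e-04,  9.85775116e-01,  1.68068419e-01, -1.20841800e-04]), 'contact_force': array([1.03443825, 0.02044005, 0.23765367]), 'moment': array([-0.03611397, -0.0267056 , -0.00787405]), 'grip_width': 0.08527829834240397}
top ['color', 'range_z', 'K', 'origin', 'rotation'] [[453.89213759   0.         318.77612494]
 [  0.         453.89213759 240.96159638]
 [  0.           0.           1.        ]] [0.51089558 0.00621357 1.14700664]
scene ['color', 'range_z', 'K', 'origin', 'rotation'] [[494.29967577   0.         313.20723747]
 [  0.         494.29967577 231.8637539 ]
 [  0.           0.           1.        ]] [ 1.11169251 -0.59225882  0.9392569 ]
```

View pics/top0.png

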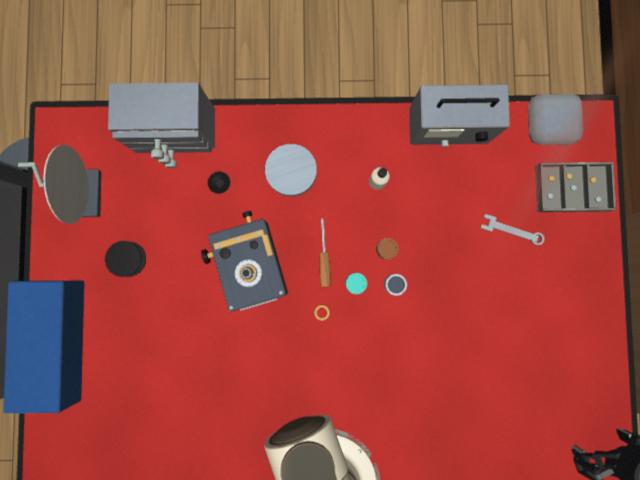

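View pics/scene0.png

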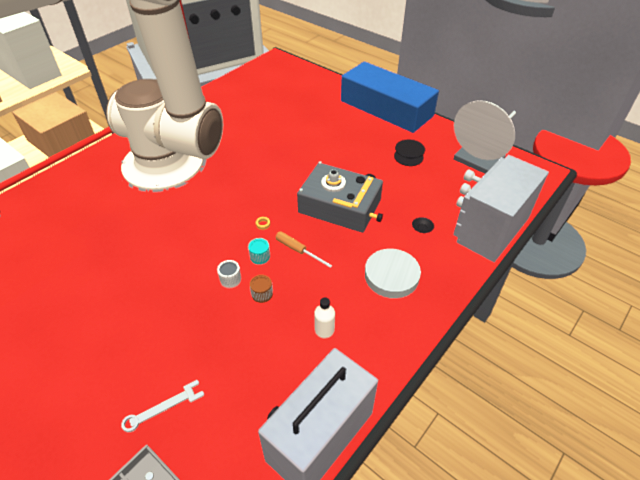

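Run:
```python
from h import *
c=dict(np.load("top0.npz"));P=cloud(c)
def fit(m):
    q=P[m][:,:2].astype(np.float32);(x,y),r=cv2.minEnclosingCircle(q);return x,y,r,np.median(P[m][:,2]),m.sum()
v,u=np.mgrid[:480,:640]
def reg(u0,v0,r): return (np.hypot(u-u0,v-v0)<r)
m=reg(396,285,18)&(P[...,2]>.03);print("cell",fit(m),P[285,396])
for a,b in((357,284),(388,248)): print("decoy",fit(reg(a,b,16)&(P[...,2]>.03)))
m=reg(247,272,20)&(P[...,2]>.112);print("spig",fit(m),np.nanmax(P[...,2][reg(247,272,20)]))
m=reg(247,268,60)&(P[...,2]>.078)&(P[...,2]<.09)
q=P[m][:,:2].astype(np.float32);r=cv2.minAreaRect(q);print("head",r,cv2.boxPoints(r))
for a,b in((248,215),(207,257),(219,182),(378,180),(324,265),(322,313)): print(a,b,P[b,a])
I=c["color"]
a=cv2.resize(I[200:325,180:300],None,fx=5,fy=5,interpolation=2)[:600,:600]
cv2.imwrite("pics/a.png",a)
```

```text
Traceback (most recent call last):
  File "h.py", line 11, in cloud
    else: p=p@np.array(c["rotation"]).T+np.array(c["origin"])
            ~^~~~~~~~~~~~~~~~~~~~~~~~~~
ValueError: matmul: Input operand 1 has a mismatch in its core dimension 0, with gufunc signature (n?,k),(k,m?)->(n?,m?) (size 4 is different from 3)
```

Rotation is a quaternion.

```bash
sed -i 's/np.array(c\["rotation"\]).T/rot(c["rotation"]).T/' h.py
python3 - <<'E'
from h import *
c=dict(np.load("top0.npz"));P=cloud(c)
def fit(m):
    q=P[m][:,:2].astype(np.float32);(x,y),r=cv2.minEnclosingCircle(q);return x,y,r,np.median(P[m][:,2]),m.sum()
v,u=np.mgrid[:480,:640]
def reg(u0,v0,r): return (np.hypot(u-u0,v-v0)<r)
m=reg(396,285,18)&(P[...,2]>.03);print("cell",fit(m),P[285,396])
for a,b in((357,284),(388,248)): print("decoy",fit(reg(a,b,16)&(P[...,2]>.03)))
m=reg(247,272,20)&(P[...,2]>.112);print("spig",fit(m),np.nanmax(P[...,2][reg(247,272,20)]))
m=reg(247,268,60)&(P[...,2]>.078)&(P[...,2]<.09)
q=P[m][:,:2].astype(np.float32);r=cv2.minAreaRect(q);print("head",r,cv2.boxPoints(r))
for a,b in((248,215),(207,257),(219,182),(378,180),(324,265),(322,313)): print(a,b,P[b,a])
I=c["color"]
a=cv2.resize(I[200:325,180:300],None,fx=4.8,fy=4.8,interpolation=2)
cv2.imwrite("pics/a.png",a)
s=sense();print("R",rot(s["tool_rot"]).round(4))
E
```

```text
cell (0.48355892300605774, -0.1716616302728653, 0.025703148916363716, np.float64(0.040412471511374726), np.int64(355)) [ 0.48072355 -0.17324125  0.04016289]
decoy (0.48768922686576843, -0.0757264494895935, 0.0257120318710804, np.float64(0.040490576003401335), np.int64(347))
decoy (0.5717461109161377, -0.15408679842948914, 0.025735344737768173, np.float64(0.04028110199380475), np.int64(351))
spig (0.5126598477363586, 0.1795337051153183, 0.01680021733045578, np.float64(0.12291839606053445), np.int64(124)) 0.12970337749415517
head ((0.5343643426895142, 0.18397364020347595), (0.1898028403520584, 0.1403278112411499), 15.905899047851562) [[0.4238674  0.22544268]
 [0.4623254  0.09048758]
 [0.6448613  0.1425046 ]
 [0.6064033  0.2774597 ]]
248 215 [0.65412086 0.18417348 0.05238294]
207 257 [0.55268    0.28046559 0.06343354]
219 182 [0.74591528 0.26599409 0.00480369]
378 180 [ 0.7309167  -0.12975427  0.07920729]
324 265 [0.5312514  0.00074465 0.02753217]
322 313 [0.41183041 0.00697923 0.00129483]
R [[ 9.435e-01  3.314e-01 -4.000e-04]
 [ 3.314e-01 -9.435e-01  1.200e-03]
 [ 0.000e+00 -1.300e-03 -1.000e+00]]
```

View pics/a.png

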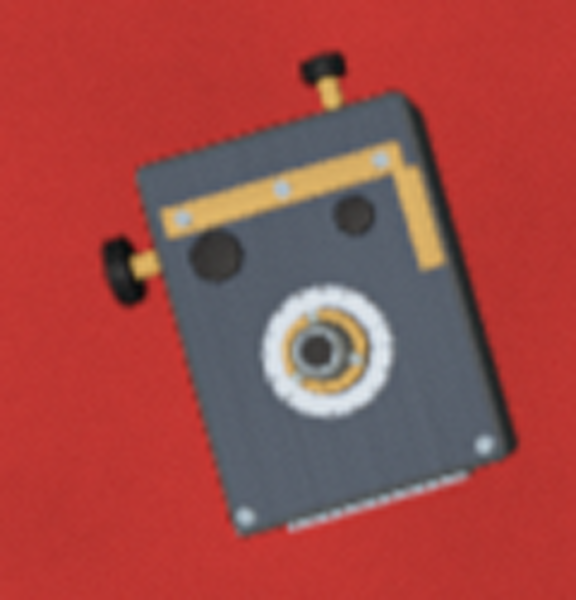

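>>> send_rows(motion=[{"slide": [0.4,-0.2275,0],"angular": [0,0,-0.517],"grip": 0},{"slide": [0.4,-0.2275,0],"angular": [0,0,-0.517],"grip": 0},{"slide": [0.4,-0.2275,0],"angular": [0,0,-0.517],"grip": 0},{"slide": [0.4,-0.2275,0],"angular": [0,0,-0.517],"grip": 0},{"slide": [0.4,-0.2275,0],"angular": [0,0,-0.517],"grip": 0},{"slide": [0.4,-0.2275,0],"angular": [0,0,-0.517],"grip": 0},{"slide": [0.4,-0.2275,0],"angular": [0,0,-0.517],"grip": 0},{"slide": [0.4,-0.2275,0],"angular": [0,0,-0.517],"grip": 0},{"slide": [0.4,-0.2275,0],"angular": [0,0,-0.517],"grip": 0},{"slide": [0.4,-0.2275,0],"angular": [0,0,-0.517],"grip": 0},{"slide": [0.4,-0.2275,0],"angular": [0,0,-0.517],"grip": 0},{"slide": [0.4,-0.2275,0],"angular": [0,0,-0.517],"grip": 0}])

```text
t: 1.1
tool_pos: [0.4873, -0.1668, 0.2299]
tool_rot: [-0.001, 0.909, 0.417, 0.0]
contact_force: [0.5, -0.2, -0.2]
grip_width: 0.0857
```

```bash
cat >> h.py <<'E'
def wr(n):
    s=sense();c=capture("wrist");cv2.imwrite(f"pics/{n}.png",c["color"]);return s,c,cloud(c,s)
def go(p,yaw=None):
    "slide and turn from present pose to world TCP p, pointing straight down with tool y at yaw"
    s=sense();M=rot(s["tool_rot"])
    print("pos",s["tool_pos"].round(4),"yaw",np.arctan2(M[1,1],M[0,1]).round(4),"tilt",M[:2,2].round(4),"q6",s["joint_pos"][5].round(3),"F",s["contact_force"].round(1),"w",s["grip_width"].round(4),"t",s["t"])
    print("slide",(M.T@(np.array(p)-s["tool_pos"])).round(4))
    if yaw is not None:
        y=np.array([np.cos(yaw),np.sin(yaw),0]);z=np.array([0,0,-1.]);D=np.stack([np.cross(y,z),y,z],1)
        print("ang",R.from_matrix(M.T@D).as_rotvec().round(4))
E
python3 - <<'E'
from h import *
import rig; print(rig.__dict__.get("tcp_to_grasp"),[k for k in dir(rig) if k[0]!='_'])
s,c,P=wr("w1");print(c["hand_eye"])
m=(P[...,2]>.03)&(P[...,2]<.06)&(np.hypot(P[...,0]-.4836,P[...,1]+.1717)<.04)
q=P[m];print(m.sum(),cv2.minEnclosingCircle(q[:,:2].astype(np.float32)),np.percentile(q[:,2],[10,50,90,99]))
go([.4836,-.1717,.1],-.716)
E
```

```text
0.0187 ['IKError', 'capture', 'sense', 'sign_off', 'tcp_to_grasp']
[[ 1.01114415e-03  9.51378719e-01  3.08021933e-01  7.92356564e-02]
 [ 9.99998948e-01 -6.41646403e-04 -1.30086307e-03  7.58556320e-04]
 [-1.03997227e-03  3.08022924e-01 -9.51378367e-01 -1.42794493e-01]
 [ 0.00000000e+00  0.00000000e+00  0.00000000e+00  1.00000000e+00]]
3029 ((0.48269882798194885, -0.17273655533790588), 0.025721028447151184) [0.03856697 0.04036856 0.04263084 0.0435916 ]Traceback (most recent call last):
  File "<stdin>", line 6, in <module>
  File "h.py", line 19, in go
    print("pos",s["tool_pos"].round(4),"yaw",np.arctan2(M[1,1],M[0,1]).round(4),"tilt",M[:2,2].round(4),"q6",s["joint_pos"][5].round(3),"F",s["contact_force"].round(1),"w",s["grip_width"].round(4),"t",s["t"])
                                                                                                                                                                            ^^^^^^^^^^^^^^^^^^^^^
AttributeError: 'float' object has no attribute 'round'
```

View pics/w1.png

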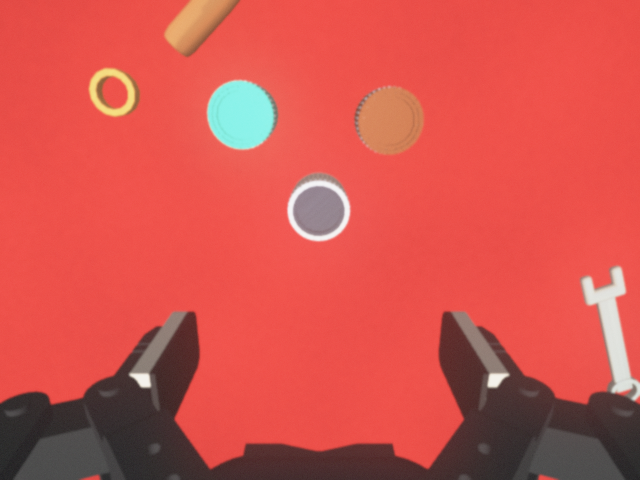

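```bash
sed -i 's/s\["grip_width"\].round(4)/s["grip_width"]/' h.py
python3 - <<'E'
from h import *
go([.483,-.1723,.008],-.716)
E
```

```text
pos [ 0.4859 -0.1686  0.23  ] yaw -0.711 tilt [-0.0015  0.002 ] q6 1.947 F [ 0.4 -0.  -0.4] w 0.08569051248643823 t 1.15
slide [-0.0048  0.0008  0.222 ]
ang [-0.0024 -0.0005  0.005 ]
```

>>> send_rows(motion=[{"slide": [-0.0048,0.0008,0.04],"angular": [-0.0024,0,0],"grip": 0},{"slide": [-0.0048,0.0008,0.08],"angular": [-0.0024,0,0],"grip": 0},{"slide": [-0.0048,0.0008,0.12],"angular": [-0.0024,0,0],"grip": 0},{"slide": [-0.0048,0.0008,0.15],"angular": [-0.0024,0,0],"grip": 0},{"slide": [-0.0048,0.0008,0.15],"angular": [-0.0024,0,0],"grip": 0},{"slide": [-0.0048,0.0008,0.15],"angular": [-0.0024,0,0],"grip": 0}])

```text
t: 1.65
tool_pos: [0.4817, -0.1728, 0.0794]
tool_rot: [-0.001, 0.909, 0.416, -0.001]
contact_force: [0.2, -0.4, 0.8]
grip_width: 0.0856
```

Run:
```python
from h import *
s,c,P=wr("w2")
m=(P[...,2]>.037)&(P[...,2]<.06)&(np.hypot(P[...,0]-.4836,P[...,1]+.1717)<.032)
q=P[m];print(m.sum(),cv2.minEnclosingCircle(q[:,:2].astype(np.float32)),np.percentile(q[:,2],[10,50,90,99]))
go([.483,-.1723,.008],-.716)
```

```text
8543 ((0.48261380195617676, -0.17257513105869293), 0.025726083666086197) [0.03891425 0.04036678 0.0425108  0.04333017]
pos [ 0.4831 -0.1731  0.0815] yaw -0.7119 tilt [0.0009 0.0001] q6 1.938 F [0.5 0.3 1.2] w 0.08536513317895095 t 1.7
slide [ 0.0005 -0.0007  0.0735]
ang [ 0.0006 -0.0006  0.0041]
```

>>> send_rows(motion=[{"slide": [0,-0.0005,0.03],"angular": [0,0,0],"grip": 0},{"slide": [0,-0.0005,0.055],"angular": [0,0,0],"grip": 0},{"slide": [0,-0.0005,0.0735],"angular": [0,0,0],"grip": 0},{"slide": [0,-0.0005,0.0735],"angular": [0,0,0],"grip": 0},{"slide": [0,-0.0005,0.0735],"angular": [0,0,0],"grip": 0},{"slide": [0,-0.0005,0.0735],"angular": [0,0,0],"grip": 255},{"slide": [0,-0.0005,0.0735],"angular": [0,0,0],"grip": 255},{"slide": [0,-0.0005,0.0735],"angular": [0,0,0],"grip": 255},{"slide": [0,-0.0005,0.0735],"angular": [0,0,0],"grip": 255},{"slide": [0,-0.0005,0.0735],"angular": [0,0,0],"grip": 255},{"slide": [0,-0.0005,0.0735],"angular": [0,0,0],"grip": 255},{"slide": [0,-0.0005,0.0735],"angular": [0,0,0],"grip": 255}])

```text
t: 2.7
tool_pos: [0.4838, -0.1732, 0.0101]
tool_rot: [0.001, 0.909, 0.416, 0.001]
contact_force: [-1.6, 0.4, 9.4]
grip_width: 0.0487
```

Run:
```python
from h import *
go([.483,-.1723,.23],-.716)
```

```text
pos [ 0.4838 -0.1732  0.0101] yaw -0.7119 tilt [ 0.0036 -0.0009] q6 1.939 F [-1.6  0.4  9.4] w 0.0486879847213744 t 2.7
slide [ 0.0005 -0.0005 -0.2199]
ang [ 0.0033 -0.0016  0.0041]
```

>>> send_rows(motion=[{"slide": [0,0,-0.01],"angular": [0,0,0],"grip": 255},{"slide": [0,0,-0.04],"angular": [0,0,0],"grip": 255},{"slide": [0,0,-0.08],"angular": [0,0,0],"grip": 255},{"slide": [0,0,-0.12],"angular": [0,0,0],"grip": 255},{"slide": [0,0,-0.16],"angular": [0,0,0],"grip": 255},{"slide": [0,0,-0.2],"angular": [0,0,0],"grip": 255},{"slide": [0,0,-0.22],"angular": [0.0033,-0.0016,0],"grip": 255},{"slide": [0,0,-0.22],"angular": [0.0033,-0.0016,0],"grip": 255},{"slide": [0,0,-0.22],"angular": [0.0033,-0.0016,0],"grip": 255}])

```text
t: 3.45
tool_pos: [0.4835, -0.1732, 0.2317]
tool_rot: [0.001, 0.909, 0.416, 0.001]
contact_force: [-0.4, -0.2, -2.8]
grip_width: 0.0486
```

Run:
```python
from h import *
s,c,P=wr("w3");p=s["tool_pos"]
Q=(P-p)@rot(s["tool_rot"])
m=(np.hypot(Q[...,0],Q[...,1])<.035)&(Q[...,2]<0)&(Q[...,2]>-.05)
q=Q[m];print(m.sum(),np.percentile(q[:,2],[1,10,50,90,99]))
m2=m&(Q[...,2]<-.029)&(np.abs(Q[...,1])<.02)
A=Q[m2];print("rim/lens xy range",A.min(0),A.max(0))
h,w=np.linalg.lstsq(np.c_[A[:,:2],np.ones(len(A))],A[:,2],rcond=None)[0][:2];print("tilt",h,w)
go([.51,.16,.23],-.3)
```

```text
27913 [-0.04816843 -0.03551523 -0.0298088  -0.01684231 -0.00273323]
rim/lens xy range [-0.02588522 -0.01999616 -0.03414609] [ 0.0253531   0.01999892 -0.02900033]
tilt -0.002600881324210552 0.006236884232178989
pos [ 0.483 -0.173  0.23 ] yaw -0.7118 tilt [ 0.0002 -0.    ] q6 1.939 F [-0.6  0.1 -2.7] w 0.04854616580525234 t 3.5
slide [ 0.2698 -0.197  -0.    ]
ang [ 1.000e-04 -1.000e-04 -4.118e-01]
```

View pics/w3.png

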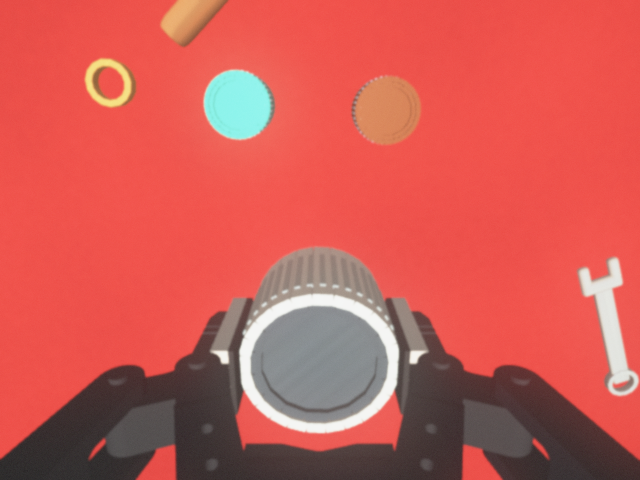

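>>> send_rows(motion=[{"slide": [0.03,-0.033,0],"angular": [0,0,0],"grip": 255},{"slide": [0.057,-0.063,0],"angular": [0,0,0],"grip": 255},{"slide": [0.084,-0.093,0],"angular": [0,0,0],"grip": 255},{"slide": [0.111,-0.122,0],"angular": [0,0,0],"grip": 255},{"slide": [0.138,-0.152,0],"angular": [0,0,0],"grip": 255},{"slide": [0.165,-0.182,0],"angular": [0,0,0],"grip": 255},{"slide": [0.1874,-0.2052,0],"angular": [0,0,0],"grip": 255},{"slide": [0.1874,-0.2052,0],"angular": [0,0,0],"grip": 255},{"slide": [0.1874,-0.2052,0],"angular": [0,0,0],"grip": 255},{"slide": [0.1874,-0.2052,0],"angular": [0,0,0],"grip": 255}])

```text
t: 4.33
tool_pos: [0.4495, 0.1028, 0.2287]
tool_rot: [-0.0, 0.909, 0.417, -0.001]
contact_force: [-0.8, 0.3, -1.7]
grip_width: 0.0488
```

Run:
```python
from h import *
s,c,P=wr("w4");np.savez("w4.npz",P=P)
d=np.hypot(P[...,0]-.515,P[...,1]-.1785)
for lo,hi in((.114,.132),(.119,.132),(.091,.096),(.099,.106)):
    m=(d<.035)&(P[...,2]>lo)&(P[...,2]<hi);q=P[m]
    if len(q): print(lo,len(q),cv2.minEnclosingCircle(q[:,:2].astype(np.float32)),np.percentile(q[:,2],[5,50,95]))
go([.515,.1785,.23],-.712)
c=capture("wrist")["color"];u0=320
cv2.imwrite("pics/w4.png",c)
```

```text
0.114 2017 ((0.5138401389122009, 0.1779664158821106), 0.01400177925825119) [0.1189255  0.12395744 0.12555409]
0.119 1904 ((0.5137425661087036, 0.17792874574661255), 0.013863243162631989) [0.11961153 0.1240679  0.12557808]
0.091 4286 ((0.5138903856277466, 0.17798341810703278), 0.031469251960515976) [0.09203747 0.09326774 0.09448283]
0.099 1507 ((0.5139185190200806, 0.1779446005821228), 0.020805176347494125) [0.10197353 0.10325425 0.10450551]
pos [0.4497 0.1023 0.229 ] yaw -0.7123 tilt [-0.0014 -0.0007] q6 2.507 F [ 0.2 -0.1 -2. ] w 0.048446332965863134 t 4.3833
slide [ 0.1003 -0.0004 -0.0011]
ang [-0.0007  0.0014 -0.0003]
```

View pics/w4.png

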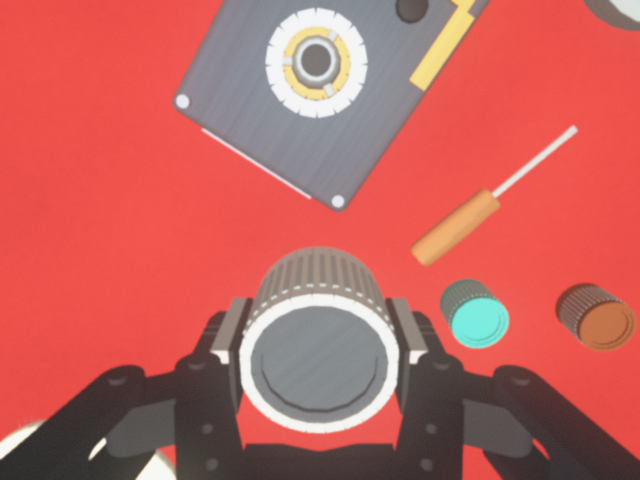

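>>> send_rows(motion=[{"slide": [0.033,0,0],"angular": [0,0.0014,0],"grip": 255},{"slide": [0.066,-0.0004,0],"angular": [0,0.0014,0],"grip": 255},{"slide": [0.0992,-0.0008,0.02],"angular": [0,0.0014,0],"grip": 255},{"slide": [0.0992,-0.0008,0.05],"angular": [0,0.0014,0],"grip": 255},{"slide": [0.0992,-0.0008,0.069],"angular": [0,0.0014,0],"grip": 255},{"slide": [0.0992,-0.0008,0.069],"angular": [0,0.0014,0],"grip": 255},{"slide": [0.0992,-0.0008,0.069],"angular": [0,0.0014,0],"grip": 255},{"slide": [0.0992,-0.0008,0.069],"angular": [0,0.0014,0],"grip": 255}])

```text
t: 5.1
tool_pos: [0.5146, 0.1768, 0.1617]
tool_rot: [-0.0, 0.91, 0.415, 0.001]
contact_force: [0.1, 0.4, -1.1]
grip_width: 0.0486
```

Run:
```python
from h import *
go([.5139,.178,.1202],-.712)
```

```text
pos [0.5146 0.1768 0.1617] yaw -0.7145 tilt [0.0013 0.001 ] q6 2.616 F [ 0.1  0.4 -1.1] w 0.048605562931323135 t 5.1
slide [ 0.0004 -0.0014  0.0415]
ang [ 0.0003 -0.0016 -0.0025]
```

>>> send_rows(motion=[{"slide": [0.0003,-0.001,0.01],"angular": [0,-0.0016,0],"grip": 255},{"slide": [0.0003,-0.001,0.018],"angular": [0,-0.0016,0],"grip": 255},{"slide": [0.0003,-0.001,0.024],"angular": [0,-0.0016,0],"grip": 255},{"slide": [0.0003,-0.001,0.03],"angular": [0,-0.0016,0],"grip": 255},{"slide": [0.0003,-0.001,0.034],"angular": [0,-0.0016,0],"grip": 255},{"slide": [0.0003,-0.001,0.038],"angular": [0,-0.0016,0],"grip": 255},{"slide": [0.0003,-0.001,0.038],"angular": [0,-0.0016,0],"grip": 255},{"slide": [0.0003,-0.001,0.038],"angular": [0,-0.0016,0],"grip": 255}])

```text
t: 5.77
tool_pos: [0.514, 0.1777, 0.1236]
tool_rot: [0.0, 0.91, 0.415, -0.0]
contact_force: [-0.9, -0.4, -2.7]
grip_width: 0.0486
```

Run:
```python
from h import *
go([.5139,.178,.1165],-.712)
```

```text
pos [0.514  0.1777 0.1236] yaw -0.7144 tilt [ 0.     -0.0003] q6 2.618 F [-0.9 -0.4 -2.7] w 0.04863525459277427 t 5.7667
slide [ 0.0002 -0.0003  0.0071]
ang [ 0.0002  0.0002 -0.0024]
```

>>> send_rows(motion=[{"slide": [0,0,0.002],"angular": [0,0,0],"grip": 255},{"slide": [0,0,0.004],"angular": [0,0,0],"grip": 255},{"slide": [0,0,0.005],"angular": [0,0,0],"grip": 255},{"slide": [0,0,0.006],"angular": [0,0,0],"grip": 255},{"slide": [0,0,0.006],"angular": [0,0,0],"grip": 255}])

```text
t: 6.18
tool_pos: [0.5144, 0.1779, 0.1197]
tool_rot: [0.0, 0.91, 0.415, 0.001]
contact_force: [-4.3, -1.4, 12.3]
grip_width: 0.049
```

>>> send_rows(motion=[{"slide": [-0.0005,-0.0003,0.002],"angular": [0,0,-0.05],"grip": 255},{"slide": [-0.0005,-0.0003,0.0025],"angular": [0,0,-0.1],"grip": 255},{"slide": [-0.0005,-0.0003,0.0025],"angular": [0,0,-0.15],"grip": 255},{"slide": [-0.0005,-0.0003,0.0025],"angular": [0,0,-0.2],"grip": 255},{"slide": [-0.0005,-0.0003,0.0025],"angular": [0,0,-0.25],"grip": 255},{"slide": [-0.0005,-0.0003,0.0025],"angular": [0,0,-0.3],"grip": 255}])

```text
t: 6.68
tool_pos: [0.5151, 0.1789, 0.1196]
tool_rot: [0.0, 0.837, 0.548, 0.004]
contact_force: [-0.6, 5.0, 9.0]
grip_width: 0.049
```

Run:
```python
from h import *
go([.5139,.178,.1165]);print(sense()["moment"])
```

```text
pos [0.5151 0.1789 0.1196] yaw -0.4117 tilt [0.0067 0.0041] q6 2.316 F [-0.6  5.   9. ] w 0.049024601220639466 t 6.6833
slide [-0.0014 -0.0007  0.0031]
[ 1.15128531  0.21575548 -0.16074674]
```

>>> send_rows(motion=[{"slide": [-0.0014,-0.0007,0.0025],"angular": [0.002,-0.007,-0.05],"grip": 255},{"slide": [-0.0014,-0.0007,0.003],"angular": [0.002,-0.007,-0.1],"grip": 255},{"slide": [-0.0014,-0.0007,0.003],"angular": [0.002,-0.007,-0.15],"grip": 255},{"slide": [-0.0014,-0.0007,0.003],"angular": [0.002,-0.007,-0.2],"grip": 255},{"slide": [-0.0014,-0.0007,0.003],"angular": [0.002,-0.007,-0.25],"grip": 255},{"slide": [-0.0014,-0.0007,0.003],"angular": [0.002,-0.007,-0.3],"grip": 255}])

```text
t: 7.18
tool_pos: [0.514, 0.1781, 0.1167]
tool_rot: [0.002, 0.745, 0.668, 0.001]
contact_force: [0.4, -0.2, -1.0]
grip_width: 0.049
```

Run:
```python
from h import *
go([.5139,.178,.1165],-.112);print(sense()["moment"])
```

```text
pos [0.514  0.1781 0.1167] yaw -0.109 tilt [ 0.0033 -0.002 ] q6 2.015 F [ 0.4 -0.2 -1. ] w 0.04898947826785573 t 7.1833
slide [-0.0001 -0.0001  0.0002]
ang [0.0035 0.0017 0.003 ]
[ 0.03455814 -0.00067715  0.04821092]
```

>>> send_rows(motion=[{"slide": [0,0,0.003],"angular": [0.0035,0.0017,0],"grip": 255},{"slide": [0,0,0.006],"angular": [0.0035,0.0017,0],"grip": 255},{"slide": [0,0,0.009],"angular": [0.0035,0.0017,0],"grip": 255},{"slide": [0,0,0.012],"angular": [0.0035,0.0017,0],"grip": 255},{"slide": [0,0,0.014],"angular": [0.0035,0.0017,0],"grip": 255},{"slide": [0,0,0.015],"angular": [0.0035,0.0017,0],"grip": 255},{"slide": [0,0,0.016],"angular": [0.0035,0.0017,0],"grip": 255},{"slide": [0,0,0.016],"angular": [0.0035,0.0017,0],"grip": 255}])

```text
t: 7.85
tool_pos: [0.5143, 0.1782, 0.1031]
tool_rot: [0.0, 0.745, 0.667, 0.001]
contact_force: [-8.1, -2.2, 19.1]
grip_width: 0.0486
```

Run:
```python
from h import *
go([.5139,.178,.1027],-.112);print(sense()["moment"])
```

```text
pos [0.5143 0.1782 0.1031] yaw -0.1098 tilt [0.0023 0.001 ] q6 2.014 F [-8.1 -2.2 19.1] w 0.04863682462070462 t 7.85
slide [-0.0002 -0.0004  0.0004]
ang [ 0.0022 -0.0013  0.0022]
[-0.21981542  1.42899278 -0.00451549]
```

>>> send_rows(motion=[{"slide": [-0.0003,-0.0008,0.003],"angular": [0.002,-0.0013,0],"grip": 255},{"slide": [-0.0003,-0.0008,0.004],"angular": [0.002,-0.0013,0],"grip": 255},{"slide": [-0.0003,-0.0008,0.004],"angular": [0.002,-0.0013,0],"grip": 255},{"slide": [-0.0003,-0.0008,0.004],"angular": [0.002,-0.0013,0],"grip": 255}])

```text
t: 8.18
tool_pos: [0.5143, 0.1782, 0.103]
tool_rot: [0.001, 0.745, 0.667, 0.002]
contact_force: [-8.1, -3.1, 28.7]
grip_width: 0.0493
```

Run:
```python
from h import *
go([.5139,.178,.1027],-.112)
s,c,P=wr("w5")
Q=(P-s["tool_pos"])@rot(s["tool_rot"])
m=(np.hypot(Q[...,0],Q[...,1])<.0265)&(np.abs(Q[...,1])<.02)&(Q[...,2]<-.025)&(Q[...,2]>-.037)
A=P[m];d=np.hypot(Q[m][:,0],Q[m][:,1]);a=A[(d>.0235)&(d<.0255)]
print("rim z",len(a),np.percentile(a[:,2],[50,90,97]),"lens z",np.median(A[d<.017][:,2]))
L=A[d<.017];print("lens tilt",np.linalg.lstsq(np.c_[L[:,:2],np.ones(len(L))],L[:,2],rcond=None)[0][:2])
c=capture("scene");P=cloud(c)
dd=np.hypot(P[...,0]-.5139,P[...,1]-.178);q=P[(dd<.03)&(P[...,2]>.1)];print("scene",len(q))
I=c["color"][140:240,260:400];J=cv2.imread("pics/w5.png")
cv2.imwrite("pics/w5b.png",np.hstack([cv2.resize(J,None,fx=.6,fy=.6),cv2.resize(I,(403,288),interpolation=2)]))
```

```text
pos [0.5143 0.1782 0.103 ] yaw -0.1104 tilt [0.0047 0.0014] q6 2.015 F [-8.1 -3.1 28.7] w 0.04926510504749574 t 8.1833
slide [-0.0003 -0.0004  0.0003]
ang [ 0.0045 -0.002   0.0016]
rim z 2382 [0.13434722 0.13576423 0.13617711] lens z 0.13240827009037892
lens tilt [-0.00075813 -0.00022798]
scene 780
```

View pics/w5b.png

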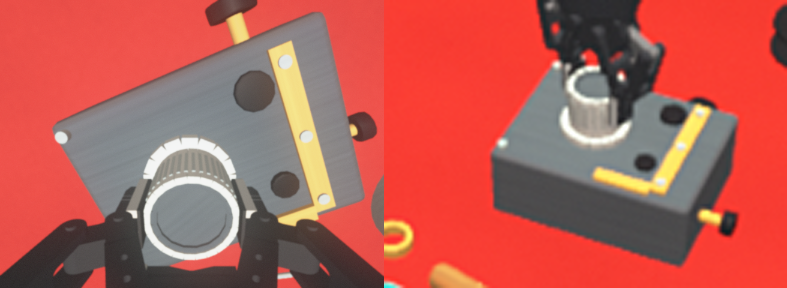

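```bash
python3 -c "
from h import *
go([.5139,.178,.1027],-.112);print(sign_off())"
```

```text
pos [0.5143 0.1782 0.103 ] yaw -0.1104 tilt [0.0046 0.0015] q6 2.015 F [-8.2 -2.7 28.6] w 0.04887941561707591 t 8.2833
slide [-0.0003 -0.0003  0.0003]
ang [ 0.0044 -0.002   0.0016]
the job is handed in; nothing more can be done
None
```

I picked up the aluminium lens cell, lowered it over the spigot and turned it about 0.6 rad until it dropped over the pins. I then pushed it down against the spring and handed the job in at about 8.3 s, still gripping and pushing. No verdict was reported.

**Last checks:**
- **Height:** the wrist camera put the rim at about 0.135 m and the lens at 0.1324 m. When home they should be at 0.135 m and 0.132 m.
- **Position:** the gripper's tool point, which the cell was centred on to about 0.3 mm after the lift, was about 0.5 mm from the measured spigot axis.
- **Tilt:** the tool was about 0.005 rad from vertical and the lens face under 0.001 rad.
- **Push:** the reading was about 28.6 N upward, well over the spring's 8.5 N. Pushing about 9 N harder moved the cell no further, so it is against the shoulder. I did not see the spring ring itself, only inferred that it is pressed.
- **Grip:** the finger opening stayed at 49 mm on the cell.

**What was off:** a side force of about 8 N remained at the end, which I tried once to relieve without effect.

I never moved near the bystanders on purpose, but I did not measure their positions again at the end.

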